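# Seat a bearing sleeve in its sloping rest

## Robot

A 6-joint arm with a two-finger parallel gripper is mounted at the origin on a cart in front of the work surface, level with it; the furniture and walls round the work are solid. World frame = base frame: x ahead of the robot, y to its left, z up, the work surface at z = 0. Lengths are in m, angles in rad, forces in N, time in s.
With the tool pointing down it reaches from about 0.375 to 0.925 m from the base axis. Payload 5.7 kg.
Tool frame: the origin (TCP) lies midway between the tips of the shut fingers; the grasp point (between the pads) lies 19 mm behind it; z points along the fingers, y is the line along which they close (so a half turn about z gives the same grasp; the last joint's range is limited). The gripper opens to 85 mm and grips with 20 to 120 N. Pads are 22 mm wide; open, the fingers measure 114 mm over their backs; the gripper's body (76 mm by 85 mm) begins 54 mm behind the grasp point. The pads swing forward as they close: fully open they stand 13 mm farther back than shut.
Start: joints at [1.022, 0.359, 1.51, -0, 1.272, -0.115], TCP at [0.252, 0.544, 0.231] pointing down, gripper open.
Joint ranges: [-2.97, 2.97], [-1.01, 2.36], [0.21, 2.38], [-0.96, 4.11], [0.2, 2.71], [-2.98, 2.98]. Speed limits (rad/s): [2.39, 2.39, 3.14, 3.14, 3.14, 3.14].

## Interface

Orientations are given as a 3x3 rotation matrix whose columns are the frame's x, y, z axes.
In Python, from cell import status, read_camera, manip gives the robot as it stands.
- The arm moves only by the tool carry_out, never from a script. Its argument "targets" is a list of rows, each an object of numbers: "tx", "ty", "tz": the shift along the tool's x, y, z in mm; "spin": the turn about the tool's z in rad; "hand": the closure in counts, from 0 (fully open) to 255 (shut). In form: [{"tx": .., "ty": .., "tz": .., "spin": .., "hand": ..}, ...]. A call has 1 to 12 rows; each row is the pose to reach, as a shift and turn from the pose commanded when the call began, along the tool's axes at that moment; what a row does not reach only later rows make up. A row lasts 1/10 s, in which the tool goes at most 50 mm and 8.59 degrees, less where a joint would pass 70% of its speed; a pose out of reach is approached as far as the arm can. A call with a gripper value outside its range is refused whole. The fingers move at their own pace and stop on an object; the grip force is fixed at half the most. Time passes only in rows, so rows that repeat a pose let the fingers close. It gives the time, the measured TCP pose, the force, the opening and the grip force at its end, in the units of the state.
- status.sense(): the state, without advancing time (a new reading comes with each control period).
- read_camera(name): name is "side" or "top" or "wrist"; returns a dict with "img" (384x512x3 uint8, red, green, blue), "fx", "fy", "cx", "cy" (pixels), "rvec" (rotation vector, rad) and "tvec" (3), from world to camera coordinates, as OpenCV has them; the wrist camera has in their place "mount" (4x4, takes a point from camera to tool coordinates, whose origin is the TCP and whose axes are the flange's). Camera axes: x right, y down, z forward; pixel columns grow to the right and rows downward; lengths in m; the calibration is good to about 2 mm. A picture is of the moment at which its call begins: read the wrist's pose just before it. There is no depth.
- manip.close_job(): hands the job in; it is judged then, once.
The state is a dict: "time_s": time; "joints": joint angles; "joint_velocities": joint speeds; "tau": joint torques, N m; "ee_pos": TCP position; "ee_rot": TCP orientation; "contact_force": force on the tool from outside, world axes, zero at the start; "ft_torque": the same for the moment, N m; "grip_width": opening from 0.0 (shut) to 1.0 (fully open); "finger_force": force on a finger pad.
Only numpy, scipy, OpenCV 4.12 (cv2) and the standard library are available. Lean on these libraries where they do the work, as an engineer would, in place of code of your own. Each camera call takes 0.05 s, during which the arm holds its last target. There are 200 camera calls.

## Task

With closed fingertips, push the bearing sleeve that lies on the sloping rest steadily up the rails, over the low retaining strips, until it drops in against the end stop, never letting it roll back down past its starting place and never flicking it or picking it up. Then push the keeper bar round across the rails behind the sleeve until it is fully shut, and leave the sleeve there. Do not disturb the spare sleeve or the other things lying about.

Things in the scene. Friction and masses are not known exactly. Their poses are not given: they have to be found in the camera images.
- track: Sloping track of the roller rest, fixed: x uphill along the rails (6 degrees above level), y across to the left looking uphill, z square to the rails. Origin: midway between the two rails, on their top (24 mm above bench), under the parked sleeve's axis. Rails 16 mm wide, y = +-24 mm, open slot between. Cheeks from y = +-38 to +-46 mm, 10 mm above the rails, guide the sleeve.
- park_strips (a point): Low round strips 2 mm high across both rails (not the slot), at x = -11 mm of the track; the sleeve starts resting on their uphill side. This point: mid-track, on their crest. Farther down, at the foot, a low bar (x = -78 to -68 mm of the track) rises 8 mm above the rails.
- retaining_strips (a point): Low round strips 2 mm high across both rails (not the slot), at x = 160 mm of the track, which the sleeve must roll over; once beyond, it cannot roll back and has 2 mm play. This point: mid-track, on their crest.
- seat (a point): Where the sleeve's centre is when fully home against the end stop: x = 172, y = 0, z = 25 mm of the track. The stop is a wall across the upper end, 42 mm high, its face 25 mm uphill of this point.
- sleeve: The sleeve to move: plain steel, 50 mm outside diameter, 70 mm long, bored, 0.3 to 0.6 kg, slippery (friction about 0.25). Lies across the rails; let go between the two sets of strips it rolls back down. Origin on its axis at mid-length; y is its own axis, x and z turn as it rolls. Rolling it over the retaining strips takes 3 to 7 N.
- keeper (a joint): Swing of the keeper bar, rad. 0: open, bar pointing downhill along the outside of the left (+y) cheek; starts from -0.5 (tip swung outward, away from the rails) to 0. Positive swings the tip in over the rails (counter-clockwise from above); 1.571: shut against its stop, square across the rails 3 mm behind the seated sleeve. Stays where left; about 1 N at the knob swings it.
- keeper_pivot (a point): Pivot of the keeper bar, at the bar's mid-height: x = 137, y = 53, z = 23.5 mm of the track. The pivot axis is the track's z.
- keeper_knob (a point): Point in the keeper bar under its black knob, 86 mm from the pivot, at the bar's mid-height. The steel bar is 10 mm wide, 13 mm tall (17 to 30 mm above the rails) and ends 95 mm from the pivot; the knob, 14 mm in diameter, reaches 26 mm above this point.
- spare_sleeve: A second sleeve of the same size standing on end on the bench beyond the foot of the rest: not to be touched. Origin at the centre of its underside.
- tape: Black tape roll, 62 mm across, 19 mm high, on the bench beyond the foot of the rest; leave alone.
- elbow: Small brass elbow fitting, 36 x 32 x 18 mm, beyond the upper end of the rest; leave alone.
- bolt: Hexagon bolt, 52 mm long, beyond the upper end of the rest; leave alone.
- punch_marker: Blue and white marker pen, 135 mm long, lying beyond the upper end of the rest; leave alone.
Things that resemble listed ones, but are neither listed nor needed, are in the scene too. Leave any brown or turquoise look-alike of the sleeve alone.

How it is judged:
By the outcome, as a careful person would: the job done as asked, in the order asked, and still so for the second after the job is handed in, with the robot touching nothing.
It also fails if it takes over 56 s, if anything falls off the work surface, if the arm or the gripper's body presses on something with over 40 N, if the wrist force passes 120 N, or if a joint passes its speed limit or range.

## Working session

There is one attempt and no reset: what is moved stays moved. The work goes in short steps, Python scripts to look and compute and a tool call to move; the robot and the scene stay as the last step left them, time stands still between calls to the robot, and variables do not carry over. Pictures are saved under pics/ and viewed, at most 10 in all, crops included, and the job is handed in when it is done.

Besides the shell and the picture viewer there is one more tool, called as name([rows], argument=value, ...), one row to a line, values as JSON. carry_out: Moves the arm, as the interface text tells. Its arguments: {"type":"object","properties":{"targets":{"type":"array"}},"required":["targets"]}

```bash
mkdir -p pics; cat > h.py <<'E'
import numpy as np, cv2
from cell import status, read_camera, manip
def cam(n):
    c=read_camera(n); return c
def save(c,f): cv2.imwrite(f,cv2.cvtColor(c['img'],cv2.COLOR_RGB2BGR))
def K(c): return np.array([[c['fx'],0,c['cx']],[0,c['fy'],c['cy']],[0,0,1.]])
def ray(c,px):
    R=cv2.Rodrigues(np.array(c['rvec'],float))[0]; t=np.array(c['tvec'],float).ravel()
    o=-R.T@t; d=R.T@np.array([(px[0]-c['cx'])/c['fx'],(px[1]-c['cy'])/c['fy'],1.]); return o,d/np.linalg.norm(d)
def onz(c,px,z):
    o,d=ray(c,px); return o+d*(z-o[2])/d[2]
def proj(c,P):
    return cv2.projectPoints(np.atleast_2d(np.array(P,float)),np.array(c['rvec'],float),np.array(c['tvec'],float),K(c),None)[0][:,0]
E
python3 - <<'E'
from h import *
s=status.sense(); print(s)
import pickle
d={n:cam(n) for n in("top","side")}
pickle.dump(d,open('c.pkl','wb'))
for n,c in d.items():
    save(c,f'pics/{n}0.png'); print(n,{k:v for k,v in c.items() if k!='img'}, 'cam pos',ray(c,(256,192)))
E
```

```text
{'time_s': 0.0, 'joints': array([ 1.02190678e+00,  3.59527484e-01,  1.51141739e+00,  1.39582233e-05,
        1.27250257e+00, -1.15113399e-01]), 'joint_velocities': array([-0.00016447, -0.00117671, -0.00023191,  0.0013739 , -0.00198575,
        0.00045158]), 'tau': array([ 1.07144755e-03, -5.27613223e+01, -2.78628552e+01, -2.42640463e-04,
        1.32735513e-02, -2.10176904e-05]), 'ee_pos': array([0.25183741, 0.54385031, 0.23044593]), 'ee_rot': array([[-9.07383265e-01,  4.20303048e-01, -9.79101947e-04],
       [ 4.20304127e-01,  9.07381926e-01, -1.57537092e-03],
       [ 2.26286212e-04, -1.84098580e-03, -9.99998280e-01]]), 'contact_force': array([-0.23388879,  1.06770517, -0.29995537]), 'ft_torque': array([ 0.01753962,  0.01961728, -0.00649863]), 'finger_force': 0.0, 'grip_width': 1.0038447203916445}
top {'fx': 443.09913437513785, 'fy': 443.09913437513785, 'cx': 257.9239371894116, 'cy': 187.7783222922596, 'rvec': array([ 2.10210912, -2.15335788,  0.1640054 ]), 'tvec': array([0.04587817, 0.52767178, 1.11980722])} cam pos (array([0.33452403, 0.01979344, 1.19256548]), array([ 0.15739754,  0.01605528, -0.9874048 ]))
side {'fx': 347.3768396462273, 'fy': 347.3768396462273, 'cx': 258.05358021019316, 'cy': 190.33427060558267, 'rvec': array([2.31777472, 0.0220693 , 0.01803871]), 'tvec': array([-0.50457073,  0.05726849,  1.02097918])} cam pos (array([ 0.49698754, -0.70499177,  0.74582824]), array([ 2.78585179e-04,  7.30355284e-01, -6.83067407e-01]))
```

View pics/top0.png

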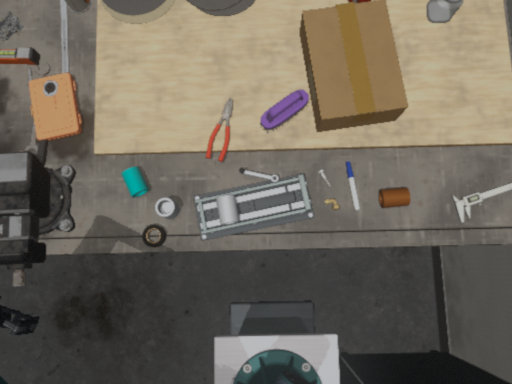

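View pics/side0.png

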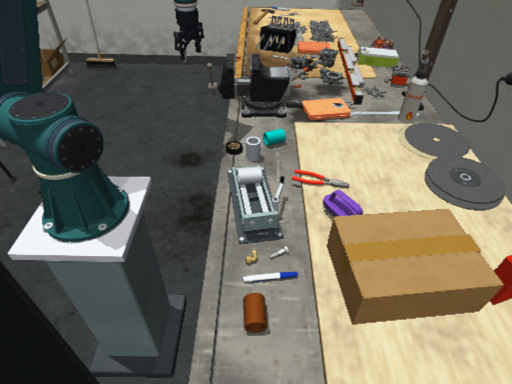

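The top view shows the rest from about (200,215) to (310,195). The grey sleeve is at (228,208), with uphill to the right. The keeper pivots at about (275,178) and its knob end is at about (243,170). The sleeve candidates are:
- Grey sleeve on the rails at (228,208): this is the target.
- Grey sleeve standing at (165,207): the spare.
- Turquoise (135,181) and brown (394,197): look-alikes.

I'll confirm with an enlarged crop.

```bash
python3 - <<'E'
import pickle
from h import *
d=pickle.load(open('c.pkl','rb'))
a=cv2.cvtColor(d['top']['img'],cv2.COLOR_RGB2BGR)[160:245,180:320]
b=cv2.cvtColor(d['side']['img'],cv2.COLOR_RGB2BGR)[155:250,215:305]
A=cv2.resize(a,None,fx=5.6,fy=5.6,interpolation=cv2.INTER_CUBIC)[:480]
cv2.imwrite('pics/ctop.png',A)
cv2.imwrite('pics/cside.png',cv2.resize(b,None,fx=6,fy=6,interpolation=cv2.INTER_CUBIC))
E
```

```text
(no output)
```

View pics/ctop.png

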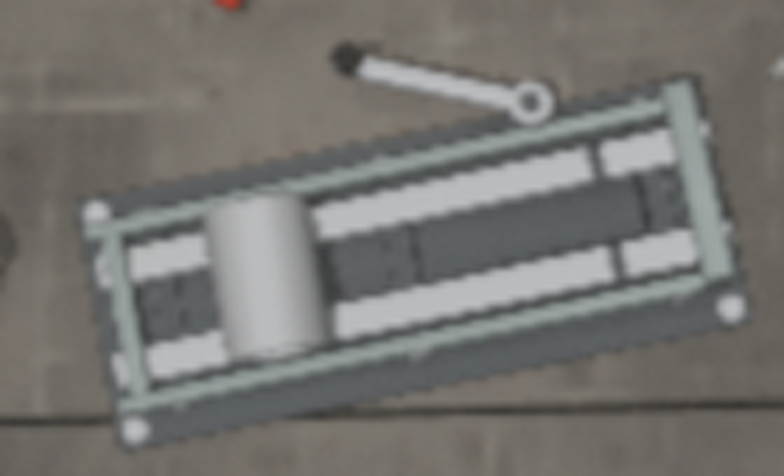

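View pics/cside.png

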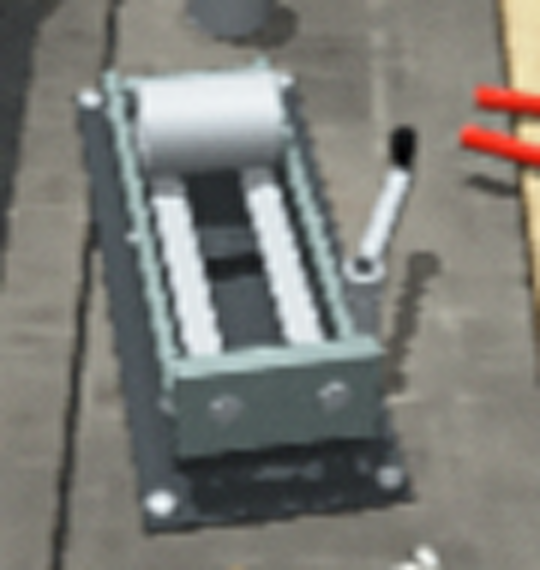

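The crops show the plain grey sleeve on the rails at top crop (267,275). The retaining strips are at (596,160) and (618,262), the keeper pivot at (530,103) and its black knob at (347,58). The keeper is swung outward. Next I fit the track pose in yaw, x and y.

```bash
cat > tr.py <<'E'
from h import *
c6,s6=np.cos(np.radians(6)),np.sin(np.radians(6))
def T(p,q): # track mm -> world m
    p=np.atleast_2d(p)/1000.; yaw=q[2]
    l=np.c_[p[:,0]*c6-p[:,2]*s6,p[:,1],p[:,0]*s6+p[:,2]*c6]
    c,s=np.cos(yaw),np.sin(yaw)
    return l@np.array([[c,s,0],[-s,c,0],[0,0,1]])+[q[0],q[1],.024]
E
python3 - <<'E'
import pickle
from tr import *
from scipy.optimize import least_squares
d=pickle.load(open('c.pkl','rb'))
t=lambda x,y:((x+.5)/5.6+180-.5,(y+.5)/5.6+160-.5)
s=lambda x,y:((x+.5)/6+215-.5,(y+.5)/6+155-.5)
obs=[('top',t(596,160),(160,24,2)),('top',t(618,262),(160,-24,2)),('top',t(530,103),(137,53,30)),
('top',t(267,276),(0,0,25)),('side',s(365,268),(137,53,30)),
('top',t(148,392),(-68,-38,8)),('top',t(124,238),(-68,38,8)),('top',t(660,103),(197,38,26)),('top',t(705,275),(197,-42,42)),('side',s(210,120),(0,0,25))]
def res(q): return np.concatenate([proj(d[n],T(P,q))[0]-px for n,px,P in obs])
r=least_squares(res,[.5,.1,-1.4],loss='soft_l1'); q=r.x
print(q); print(res(q).reshape(-1,2).round(2)); np.save('q.npy',q)
# keeper knob top z=49.5 track: iterate on angle
for n,px in(('top',t(347,58)),('side',s(403,138))):
    f=lambda a:proj(d[n],T([137-86*np.cos(a[0]),53-86*np.sin(a[0]),23.5+24],q))[0]-px
    k=least_squares(f,[-.4]); print(n,'keeper',k.x,k.fun)
for P in([0,0,25],[172,0,25],[-45,0,60]): w=T(P,q)[0]; print(P,w.round(4),np.hypot(*w[:2]).round(3))
E
```

```text
[ 0.47377649  0.11169279 -1.38941875]
[[-0.14  0.  ]
 [-0.15 -0.47]
 [-0.06 -0.27]
 [-0.07  0.39]
 [-0.73  0.31]
 [ 0.2  -0.14]
 [-0.74 -0.61]
 [ 0.81  0.45]
 [-0.46 -0.65]
 [-0.98  0.9 ]]
top keeper [-0.4315922] [-0.47550056 -0.11199955]
side keeper [-0.44949666] [ 0.00811952 -0.05019735]
[0, 0, 25] [0.4733 0.1143 0.0489] 0.487
[172, 0, 25] [ 0.5042 -0.054   0.0668] 0.507
[-45, 0, 60] [0.4646 0.1619 0.079 ] 0.492
```

```bash
cat > go.py <<'E'
import sys
from tr import *
q=np.load('q.npy')
def go(P,spinto=True,cmd=None):
    s=status.sense(); R=s['ee_rot']; p=s['ee_pos'] if cmd is None else np.array(cmd)
    w=T(P,q)[0]; d=R.T@(w-p)*1000
    a=np.arctan2(R[1,0],R[0,0]); want=q[2]+np.pi
    sp=-((want-a+np.pi)%(2*np.pi)-np.pi)
    print(P,'world',w.round(4),'t',d.round(1),'spin',round(sp,3))
def trk(p):
    o=T([0,0,0],q)[0]; B=np.array([(T(e,q)[0]-o)*1000 for e in np.eye(3)])
    return B@(np.array(p)-o)*1000
if __name__=='__main__':
    s=status.sense(); print(s['time_s'],s['ee_pos'],'trk',trk(s['ee_pos']).round(1),'F',s['contact_force'].round(2),'trackF',)
    for a in sys.argv[1:]: go([float(v) for v in a.split(',')])
E
python3 go.py -- 2>/dev/null || true; python3 - <<'E'
from go import *
go([-48,0,150]);go([-48,0,60]);go([-48,0,12])
E
```

```text
0.1 [0.25184886 0.54386361 0.23050232] trk [-441.  -140.3  254. ] F [ 0.81 -0.46 -0.37] trackF
[-48, 0, 150] world [0.4623 0.1741 0.1682] t [-346.4 -247.    62.7] spin 0.956
[-48, 0, 60] world [0.464  0.1648 0.0787] t [-351.9 -254.5  152.2] spin 0.956
[-48, 0, 12] world [0.4649 0.1599 0.0309] t [-354.8 -258.5  200. ] spin 0.956
```

carry_out([
  {"tx": -35, "ty": -25, "tz": 0, "spin": 0.1, "hand": 255},
  {"tx": -70, "ty": -50, "tz": 0, "spin": 0.2, "hand": 255},
  {"tx": -105, "ty": -75, "tz": 0, "spin": 0.3, "hand": 255},
  {"tx": -140, "ty": -100, "tz": 0, "spin": 0.4, "hand": 255},
  {"tx": -175, "ty": -126, "tz": 0, "spin": 0.5, "hand": 255},
  {"tx": -210, "ty": -151, "tz": 0, "spin": 0.6, "hand": 255},
  {"tx": -245, "ty": -177, "tz": 10, "spin": 0.7, "hand": 255},
  {"tx": -280, "ty": -202, "tz": 25, "spin": 0.8, "hand": 255},
  {"tx": -315, "ty": -227, "tz": 50, "spin": 0.9, "hand": 255},
  {"tx": -350, "ty": -252, "tz": 90, "spin": 0.956, "hand": 255},
  {"tx": -352, "ty": -255, "tz": 120, "spin": 0.956, "hand": 255},
  {"tx": -352, "ty": -255, "tz": 120, "spin": 0.956, "hand": 255},
])

```text
time_s: 1.3
ee_pos: [0.4614, 0.1627, 0.1075]
ee_rot: [[-0.177, 0.984, -0.009], [0.984, 0.177, -0.002], [-0.0, -0.009, -1.0]]
contact_force: [-1.2, 0.0, 0.4]
grip_width: -0.0
finger_force: 0.0
```

```bash
python3 - <<'E'
from go import *
s=status.sense(); print(s['time_s'],s['ee_pos'],s['joints'].round(2),'trk',trk(s['ee_pos']).round(1),'F',s['contact_force'].round(2),s['grip_width'])
go([-48,0,12])
c=cam('top'); a=cv2.cvtColor(c['img'],cv2.COLOR_RGB2BGR)[140:260,140:330]
b=cam('wrist'); b=cv2.cvtColor(b['img'],cv2.COLOR_RGB2BGR)
A=cv2.resize(a,(475,300)); B=cv2.resize(b,(325,300))
cv2.imwrite('pics/m1.png',np.hstack([A,B]))
E
```

```text
1.3 [0.4613605  0.16273913 0.10752172] [ 0.2   0.36  1.88 -0.    0.91  0.02] trk [-43.4  -3.   88.5] F [-1.17  0.05  0.42] -0.00014506814875648176
[-48, 0, 12] world [0.4649 0.1599 0.0309] t [-3.4  3.7 76.6] spin -0.003
```

View pics/m1.png

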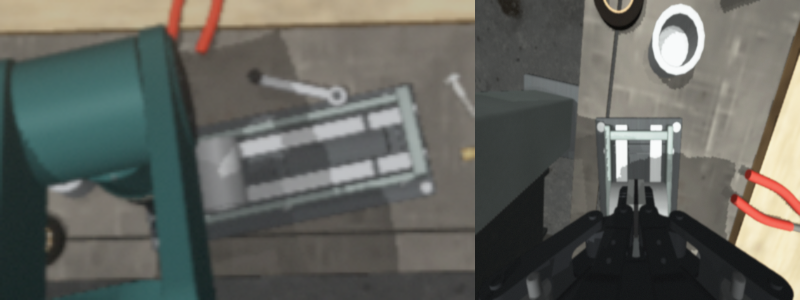

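The wrist view shows the closed fingers centred on the track, on the downhill side of the sleeve. I'll descend behind it.

carry_out([
  {"tx": -1, "ty": 4, "tz": 20, "spin": 0, "hand": 255},
  {"tx": -2, "ty": 4, "tz": 40, "spin": 0, "hand": 255},
  {"tx": -3, "ty": 4, "tz": 55, "spin": 0, "hand": 255},
  {"tx": -3, "ty": 4, "tz": 66, "spin": 0, "hand": 255},
  {"tx": -3, "ty": 4, "tz": 74, "spin": 0, "hand": 255},
  {"tx": -3, "ty": 4, "tz": 76, "spin": 0, "hand": 255},
  {"tx": -3, "ty": 4, "tz": 76, "spin": 0, "hand": 255},
])

```text
time_s: 2.1
ee_pos: [0.4691, 0.1632, 0.0357]
ee_rot: [[-0.181, 0.984, 0.001], [0.984, 0.181, 0.0], [-0.0, 0.0, -1.0]]
contact_force: [-0.4, 0.3, 0.4]
grip_width: -0.003
finger_force: 0.0
```

```bash
cat > st.py <<'E'
from go import *
def st(*Ps):
    s=status.sense(); f=s['contact_force']; o=T([0,0,0],q)[0]
    B=np.array([(T(e,q)[0]-o)*1000 for e in np.eye(3)])
    print(s['time_s'],'trk',trk(s['ee_pos']).round(1),'F trk',(B@f).round(2),'w',s['grip_width'].round(3))
    for P in Ps: go(P)
E
python3 -c "
from st import *
st([-30,0,12],[40,0,12],[140,0,12])"
```

```text
Traceback (most recent call last):
  File "st.py", line 5, in st
    print(s['time_s'],'trk',trk(s['ee_pos']).round(1),'F trk',(B@f).round(2),'w',s['grip_width'].round(3))
                                                                                 ^^^^^^^^^^^^^^^^^^^^^
AttributeError: 'float' object has no attribute 'round'
```

```bash
sed -i "s/s\['grip_width'\].round(3)/round(s['grip_width'],3)/" st.py; python3 -c "
from st import *
st([-30,0,12],[40,0,12],[140,0,12])"
```

```text
2.1 trk [-50.    4.7  17. ] F trk [-0.31 -0.36  0.48] w -0.003
[-30, 0, 12] world [0.4682 0.1423 0.0328] t [-20.4  -4.7   2.9] spin 0.0
[40, 0, 12] world [0.4807 0.0738 0.0401] t [-90.   -4.7  -4.4] spin 0.0
[140, 0, 12] world [ 0.4987 -0.024   0.0506] t [-189.5   -4.7  -14.9] spin 0.0
```

carry_out([
  {"tx": -3, "ty": -2, "tz": 1, "spin": 0, "hand": 255},
  {"tx": -6, "ty": -4, "tz": 2, "spin": 0, "hand": 255},
  {"tx": -8, "ty": -5, "tz": 3, "spin": 0, "hand": 255},
  {"tx": -10, "ty": -5, "tz": 4, "spin": 0, "hand": 255},
  {"tx": -11, "ty": -5, "tz": 4, "spin": 0, "hand": 255},
  {"tx": -12, "ty": -5, "tz": 4, "spin": 0, "hand": 255},
  {"tx": -13, "ty": -5, "tz": 4, "spin": 0, "hand": 255},
  {"tx": -14, "ty": -5, "tz": 4, "spin": 0, "hand": 255},
  {"tx": -15, "ty": -5, "tz": 4, "spin": 0, "hand": 255},
  {"tx": -16, "ty": -5, "tz": 4, "spin": 0, "hand": 255},
  {"tx": -17, "ty": -5, "tz": 4, "spin": 0, "hand": 255},
  {"tx": -18, "ty": -5, "tz": 3, "spin": 0, "hand": 255},
])

```text
time_s: 3.3
ee_pos: [0.4672, 0.1441, 0.0322]
ee_rot: [[-0.18, 0.984, -0.0], [0.984, 0.18, -0.0], [-0.0, -0.0, -1.0]]
contact_force: [-0.2, 1.7, -0.6]
grip_width: 0.002
finger_force: 0.5
```

```bash
python3 -c "
from st import *
st()"
```

```text
3.3 trk [-32.1  -0.7  11.7] F trk [-1.73  0.08 -0.42] w 0.002
```

carry_out([
  {"tx": -2, "ty": 0, "tz": 0, "spin": 0, "hand": 255},
  {"tx": -5, "ty": 0, "tz": -0.5, "spin": 0, "hand": 255},
  {"tx": -9, "ty": 0, "tz": -1, "spin": 0, "hand": 255},
  {"tx": -13, "ty": 0, "tz": -1.5, "spin": 0, "hand": 255},
  {"tx": -17, "ty": 0, "tz": -2, "spin": 0, "hand": 255},
  {"tx": -21, "ty": 0, "tz": -2, "spin": 0, "hand": 255},
  {"tx": -25, "ty": 0, "tz": -2.5, "spin": 0, "hand": 255},
  {"tx": -29, "ty": 0, "tz": -3, "spin": 0, "hand": 255},
  {"tx": -33, "ty": 0, "tz": -3.5, "spin": 0, "hand": 255},
  {"tx": -37, "ty": 0, "tz": -4, "spin": 0, "hand": 255},
  {"tx": -41, "ty": 0, "tz": -4.5, "spin": 0, "hand": 255},
  {"tx": -45, "ty": 0, "tz": -5, "spin": 0, "hand": 255},
])

```text
time_s: 4.5
ee_pos: [0.4753, 0.0996, 0.0373]
ee_rot: [[-0.18, 0.984, -0.0], [0.984, 0.18, -0.0], [-0.0, -0.0, -1.0]]
contact_force: [-0.2, 0.5, -0.2]
grip_width: 0.003
finger_force: 0.6
```

```bash
python3 -c "
from st import *
st()
c=cam('top'); save(c,'pics/t2.png')"
```

```text
4.5 trk [13.5 -0.7 12. ] F trk [-0.59 -0.08 -0.14] w 0.003
```

carry_out([
  {"tx": -4, "ty": 0, "tz": -0.5, "spin": 0, "hand": 255},
  {"tx": -8, "ty": 0, "tz": -1, "spin": 0, "hand": 255},
  {"tx": -12, "ty": 0, "tz": -1.5, "spin": 0, "hand": 255},
  {"tx": -16, "ty": 0, "tz": -2, "spin": 0, "hand": 255},
  {"tx": -20, "ty": 0, "tz": -2, "spin": 0, "hand": 255},
  {"tx": -24, "ty": 0, "tz": -2.5, "spin": 0, "hand": 255},
  {"tx": -28, "ty": 0, "tz": -3, "spin": 0, "hand": 255},
  {"tx": -32, "ty": 0, "tz": -3.5, "spin": 0, "hand": 255},
  {"tx": -36, "ty": 0, "tz": -4, "spin": 0, "hand": 255},
  {"tx": -40, "ty": 0, "tz": -4.5, "spin": 0, "hand": 255},
  {"tx": -44, "ty": 0, "tz": -5, "spin": 0, "hand": 255},
  {"tx": -48, "ty": 0, "tz": -5, "spin": 0, "hand": 255},
])

```text
time_s: 5.75
ee_pos: [0.484, 0.0524, 0.0424]
ee_rot: [[-0.18, 0.984, 0.0], [0.984, 0.18, -0.0], [-0.0, 0.0, -1.0]]
contact_force: [-0.1, 1.8, -0.1]
grip_width: 0.002
finger_force: 0.6
```

carry_out([
  {"tx": -4, "ty": 0, "tz": -0.5, "spin": 0, "hand": 255},
  {"tx": -8, "ty": 0, "tz": -1, "spin": 0, "hand": 255},
  {"tx": -12, "ty": 0, "tz": -1.5, "spin": 0, "hand": 255},
  {"tx": -16, "ty": 0, "tz": -2, "spin": 0, "hand": 255},
  {"tx": -20, "ty": 0, "tz": -2, "spin": 0, "hand": 255},
  {"tx": -24, "ty": 0, "tz": -2.5, "spin": 0, "hand": 255},
  {"tx": -27, "ty": 0, "tz": -3, "spin": 0, "hand": 255},
  {"tx": -30, "ty": 0, "tz": -3, "spin": 0, "hand": 255},
  {"tx": -33, "ty": 0, "tz": -3.5, "spin": 0, "hand": 255},
  {"tx": -36, "ty": 0, "tz": -4, "spin": 0, "hand": 255},
  {"tx": -38, "ty": 0, "tz": -4, "spin": 0, "hand": 255},
  {"tx": -40, "ty": 0, "tz": -4, "spin": 0, "hand": 255},
])

```text
time_s: 6.95
ee_pos: [0.4911, 0.0132, 0.0463]
ee_rot: [[-0.18, 0.984, -0.0], [0.984, 0.18, -0.0], [-0.0, -0.0, -1.0]]
contact_force: [0.0, 0.7, 0.5]
grip_width: 0.0
finger_force: 0.6
```

```bash
python3 -c "
from st import *
st()
c=cam('top'); d=cam('side')
a=cv2.cvtColor(c['img'],cv2.COLOR_RGB2BGR)[150:250,180:330]
b=cv2.cvtColor(d['img'],cv2.COLOR_RGB2BGR)[150:250,205:305]
cv2.imwrite('pics/m2.png',np.hstack([cv2.resize(a,(450,300)),cv2.resize(b,(300,300))]))"
```

```text
6.95 trk [101.8  -0.7  11.7] F trk [-0.68  0.15  0.54] w 0.0
```

View pics/m2.png

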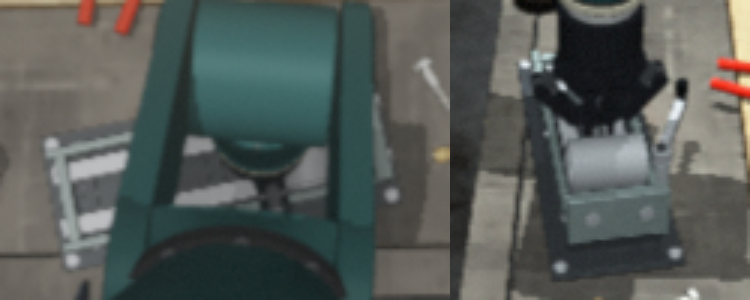

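The side view shows the sleeve on the rails just ahead of the fingertips, approaching the stop, with the keeper untouched. I'll go slowly over the strips.

carry_out([
  {"tx": -2, "ty": 0, "tz": 0, "spin": 0, "hand": 255},
  {"tx": -4, "ty": 0, "tz": -0.5, "spin": 0, "hand": 255},
  {"tx": -6, "ty": 0, "tz": -0.5, "spin": 0, "hand": 255},
  {"tx": -8, "ty": 0, "tz": -1, "spin": 0, "hand": 255},
  {"tx": -9.5, "ty": 0, "tz": -1, "spin": 0, "hand": 255},
  {"tx": -11, "ty": 0, "tz": -1, "spin": 0, "hand": 255},
  {"tx": -12.5, "ty": 0, "tz": -1.5, "spin": 0, "hand": 255},
  {"tx": -14, "ty": 0, "tz": -1.5, "spin": 0, "hand": 255},
  {"tx": -15, "ty": 0, "tz": -1.5, "spin": 0, "hand": 255},
  {"tx": -16, "ty": 0, "tz": -2, "spin": 0, "hand": 255},
  {"tx": -17, "ty": 0, "tz": -2, "spin": 0, "hand": 255},
  {"tx": -18, "ty": 0, "tz": -2, "spin": 0, "hand": 255},
])

```text
time_s: 8.25
ee_pos: [0.4945, -0.0046, 0.0483]
ee_rot: [[-0.18, 0.984, 0.0], [0.984, 0.18, -0.0], [-0.0, 0.0, -1.0]]
contact_force: [-0.0, 1.3, 0.2]
grip_width: 0.001
finger_force: 0.5
```

carry_out([
  {"tx": -1, "ty": 0, "tz": 0, "spin": 0, "hand": 255},
  {"tx": -2, "ty": 0, "tz": 0, "spin": 0, "hand": 255},
  {"tx": -3, "ty": 0, "tz": -0.5, "spin": 0, "hand": 255},
  {"tx": -4, "ty": 0, "tz": -0.5, "spin": 0, "hand": 255},
  {"tx": -5, "ty": 0, "tz": -0.5, "spin": 0, "hand": 255},
  {"tx": -6, "ty": 0, "tz": -0.5, "spin": 0, "hand": 255},
  {"tx": -7, "ty": 0, "tz": -0.5, "spin": 0, "hand": 255},
  {"tx": -8, "ty": 0, "tz": -1, "spin": 0, "hand": 255},
  {"tx": -9, "ty": 0, "tz": -1, "spin": 0, "hand": 255},
  {"tx": -10, "ty": 0, "tz": -1, "spin": 0, "hand": 255},
  {"tx": -11, "ty": 0, "tz": -1, "spin": 0, "hand": 255},
  {"tx": -12, "ty": 0, "tz": -1.5, "spin": 0, "hand": 255},
])

```text
time_s: 9.45
ee_pos: [0.4964, -0.0161, 0.0498]
ee_rot: [[-0.18, 0.984, -0.0], [0.984, 0.18, 0.0], [0.0, -0.0, -1.0]]
contact_force: [-0.2, 1.7, 0.9]
grip_width: -0.002
finger_force: 0.6
```

```bash
python3 -c "
from st import *
st()"
```

```text
9.45 trk [131.7  -0.8  12.1] F trk [-1.59  0.09  1.05] w -0.002
```

carry_out([
  {"tx": -1, "ty": 0, "tz": 0, "spin": 0, "hand": 255},
  {"tx": -2, "ty": 0, "tz": 0, "spin": 0, "hand": 255},
  {"tx": -3, "ty": 0, "tz": -0.5, "spin": 0, "hand": 255},
  {"tx": -4, "ty": 0, "tz": -0.5, "spin": 0, "hand": 255},
])

```text
time_s: 9.85
ee_pos: [0.4964, -0.0171, 0.05]
ee_rot: [[-0.177, 0.984, -0.001], [0.984, 0.177, 0.005], [0.005, -0.001, -1.0]]
contact_force: [1.2, 20.4, 0.2]
grip_width: -0.001
finger_force: 9.9
```

carry_out([
  {"tx": -1, "ty": 0, "tz": 0, "spin": 0, "hand": 255},
  {"tx": -2, "ty": 0, "tz": 0, "spin": 0, "hand": 255},
])

```text
time_s: 10.05
ee_pos: [0.4963, -0.0172, 0.05]
ee_rot: [[-0.176, 0.984, -0.002], [0.984, 0.176, 0.008], [0.008, -0.001, -1.0]]
contact_force: [1.6, 29.3, 1.5]
grip_width: 0.0
finger_force: 14.6
```

```bash
python3 -c "
from st import *
st()
c=cam('top'); d=cam('side')
b=cv2.cvtColor(d['img'],cv2.COLOR_RGB2BGR)[165:245,220:300]
cv2.imwrite('pics/m3.png',cv2.resize(b,(480,480),interpolation=cv2.INTER_CUBIC))
for x in range(140,180,4): print(x,trk(T([x,0,25],q)[0]) is not None and proj(d,T([[x,35,25],[x,-35,25],[x,0,50]],q)).round(1).tolist()) if x in(148,160,172) else None"
```

```text
10.05 trk [132.8  -1.1  12.1] F trk [-28.18   6.87   4.44] w 0.0
148 [[269.1, 204.1], [244.1, 206.8], [256.6, 198.3]]
160 [[270.0, 206.8], [244.7, 209.6], [257.4, 201.0]]
172 [[270.8, 209.6], [245.3, 212.4], [258.2, 203.8]]
```

View pics/m3.png

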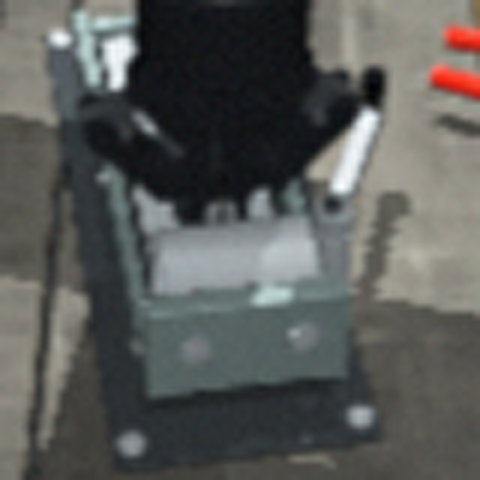

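The force has risen to 28 N with the fingertip stopped at x = 132.8, so the sleeve is against the stop. The view agrees, with the sleeve at crop (235,255) tight behind the wall. I'll back off and lift.

carry_out([
  {"tx": 3, "ty": 0, "tz": 0, "spin": 0, "hand": 255},
  {"tx": 6, "ty": 0, "tz": 0, "spin": 0, "hand": 255},
  {"tx": 10, "ty": 0, "tz": 0, "spin": 0, "hand": 255},
  {"tx": 16, "ty": 0, "tz": 0, "spin": 0, "hand": 255},
  {"tx": 24, "ty": 0, "tz": 0, "spin": 0, "hand": 255},
  {"tx": 32, "ty": 0, "tz": 0, "spin": 0, "hand": 255},
  {"tx": 40, "ty": 0, "tz": -10, "spin": 0, "hand": 255},
  {"tx": 45, "ty": 0, "tz": -30, "spin": 0, "hand": 255},
  {"tx": 45, "ty": 0, "tz": -55, "spin": 0, "hand": 255},
  {"tx": 45, "ty": 0, "tz": -75, "spin": 0, "hand": 255},
  {"tx": 45, "ty": 0, "tz": -80, "spin": 0, "hand": 255},
  {"tx": 45, "ty": 0, "tz": -80, "spin": 0, "hand": 255},
])

```text
time_s: 11.35
ee_pos: [0.4901, 0.0225, 0.1313]
ee_rot: [[-0.18, 0.984, 0.002], [0.984, 0.18, -0.0], [-0.001, 0.002, -1.0]]
contact_force: [0.4, -0.1, -1.3]
grip_width: 0.002
finger_force: 0.0
```

```bash
cat > kp.py <<'E'
from st import *
def fp(th,r=50,gap=0,z=17,hx=13,hy=13):
    u=np.array([-np.cos(th),-np.sin(th)]); n=np.array([np.sin(th),-np.cos(th)])
    xy=np.array([137,53])+r*u-n*(5+hx*abs(n[0])+hy*abs(n[1])+gap); return [*xy.round(1),z]
E
python3 - <<'E'
from kp import *
st(fp(-.44,gap=14,z=95),fp(-.44,gap=14))
s=cam('side'); t=cam('top')
import pickle; pickle.dump((t,s),open('c2.pkl','wb'))
b=cv2.cvtColor(s['img'],cv2.COLOR_RGB2BGR)[165:245,220:300]
a=cv2.cvtColor(t['img'],cv2.COLOR_RGB2BGR)[160:240,200:330]
cv2.imwrite('pics/m4.png',np.hstack([cv2.resize(a,(455,280)),cv2.resize(b,(280,280))]))
E
```

```text
11.35 trk [101.4  -0.   97.2] F trk [ 0.03  0.38 -1.27] w 0.002
[np.float64(107.2), np.float64(107.1), 95] world [0.5966 0.0359 0.1297] t [ -6.  107.1   1.8] spin -0.0
[np.float64(107.2), np.float64(107.1), 17] world [0.598  0.0279 0.0521] t [-14.1 106.9  79.4] spin -0.0
```

View pics/m4.png

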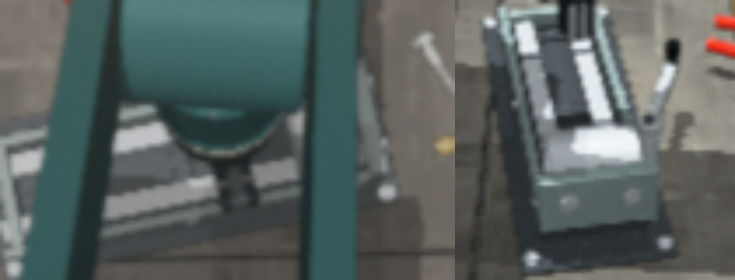

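The sleeve is seated behind the strips (side crop (595,150)) and the keeper is still swung open. I'll go outside the keeper and descend.

carry_out([
  {"tx": -2, "ty": 25, "tz": 0, "spin": 0, "hand": 255},
  {"tx": -4, "ty": 55, "tz": 0, "spin": 0, "hand": 255},
  {"tx": -6, "ty": 85, "tz": 0, "spin": 0, "hand": 255},
  {"tx": -8, "ty": 105, "tz": 5, "spin": 0, "hand": 255},
  {"tx": -10, "ty": 107, "tz": 20, "spin": 0, "hand": 255},
  {"tx": -12, "ty": 107, "tz": 45, "spin": 0, "hand": 255},
  {"tx": -14, "ty": 107, "tz": 65, "spin": 0, "hand": 255},
  {"tx": -14, "ty": 107, "tz": 76, "spin": 0, "hand": 255},
  {"tx": -14, "ty": 107, "tz": 79, "spin": 0, "hand": 255},
  {"tx": -14, "ty": 107, "tz": 79, "spin": 0, "hand": 255},
])

```text
time_s: 12.45
ee_pos: [0.5962, 0.0278, 0.0506]
ee_rot: [[-0.18, 0.984, -0.002], [0.984, 0.18, 0.0], [0.0, -0.002, -1.0]]
contact_force: [-0.5, -0.9, -0.1]
grip_width: -0.004
finger_force: 0.0
```

```bash
python3 - <<'E'
from kp import *
st()
for th in np.linspace(-.44,1.60,23): go(fp(th))
E
```

```text
12.45 trk [106.8 105.3  15.5] F trk [ 0.75 -0.68 -0.19] w -0.004
[np.float64(101.3), np.float64(94.5), 17] world [0.5846 0.0314 0.0515] t [  5.7 -10.8  -0.9] spin -0.0
[np.float64(97.4), np.float64(90.4), 17] world [0.5798 0.0345 0.0511] t [  9.5 -14.9  -0.5] spin -0.0
[np.float64(93.9), np.float64(85.8), 17] world [0.5747 0.0371 0.0507] t [ 13.  -19.5  -0.1] spin -0.0
[np.float64(90.9), np.float64(80.7), 17] world [0.5691 0.0391 0.0504] t [ 16.  -24.6   0.2] spin -0.0
[np.float64(88.4), np.float64(75.3), 17] world [0.5634 0.0406 0.0501] t [ 18.5 -30.    0.5] spin -0.0
[np.float64(86.6), np.float64(70.1), 17] world [0.5579 0.0414 0.05  ] t [ 20.3 -35.2   0.7] spin -0.0
[np.float64(85.1), np.float64(66.5), 17] world [0.5541 0.0422 0.0498] t [ 21.8 -38.8   0.8] spin -0.0
[np.float64(83.9), np.float64(62.6), 17] world [0.5501 0.0427 0.0497] t [ 23.  -42.7   1. ] spin -0.0
[np.float64(82.9), np.float64(58.5), 17] world [0.5459 0.0429 0.0496] t [ 23.9 -46.8   1.1] spin -0.0
[np.float64(82.4), np.float64(54.1), 17] world [0.5415 0.0426 0.0495] t [ 24.4 -51.2   1.1] spin -0.0
[np.float64(82
[... 620 characters left out ...]
float64(21.2), 17] world [0.5108 0.0271 0.0505] t [ 14.7 -84.1   0.2] spin -0.0
[np.float64(95.8), np.float64(17.0), 17] world [0.5074 0.0228 0.0509] t [ 11.1 -88.3  -0.2] spin -0.0
[np.float64(99.9), np.float64(13.1), 17] world [0.5043 0.0181 0.0513] t [  7.  -92.2  -0.6] spin -0.0
[np.float64(104.5), np.float64(9.7), 17] world [0.5017 0.013  0.0518] t [  2.4 -95.6  -1.1] spin -0.0
[np.float64(109.6), np.float64(6.7), 17] world [0.4997 0.0074 0.0524] t [ -2.6 -98.6  -1.6] spin -0.0
[np.float64(115.1), np.float64(4.3), 17] world [0.4983 0.0016 0.0529] t [  -8.1 -101.    -2.2] spin -0.0
[np.float64(120.1), np.float64(2.5), 17] world [ 0.4975 -0.0036  0.0535] t [ -13.1 -102.8   -2.7] spin -0.0
```

carry_out([
  {"tx": 3, "ty": -5, "tz": 0, "spin": 0, "hand": 255},
  {"tx": 6, "ty": -9, "tz": 0, "spin": 0, "hand": 255},
  {"tx": 9, "ty": -14, "tz": 0, "spin": 0, "hand": 255},
  {"tx": 13, "ty": -19, "tz": 0, "spin": 0, "hand": 255},
  {"tx": 16, "ty": -24, "tz": 0, "spin": 0, "hand": 255},
  {"tx": 18, "ty": -29, "tz": 0, "spin": 0, "hand": 255},
  {"tx": 20, "ty": -34, "tz": 0, "spin": 0, "hand": 255},
  {"tx": 22, "ty": -38, "tz": 0, "spin": 0, "hand": 255},
  {"tx": 23, "ty": -42, "tz": 0, "spin": 0, "hand": 255},
  {"tx": 24, "ty": -46, "tz": 0, "spin": 0, "hand": 255},
  {"tx": 24, "ty": -51, "tz": 0, "spin": 0, "hand": 255},
  {"tx": 24, "ty": -56, "tz": 0, "spin": 0, "hand": 255},
])

```text
time_s: 13.65
ee_pos: [0.5376, 0.0413, 0.0513]
ee_rot: [[-0.18, 0.984, 0.0], [0.984, 0.18, 0.0], [0.0, 0.0, -1.0]]
contact_force: [2.4, 0.2, 0.1]
grip_width: 0.0
finger_force: 0.8
```

```bash
python3 - <<'E'
from kp import *
st()
s=cam('side')
b=cv2.cvtColor(s['img'],cv2.COLOR_RGB2BGR)[160:240,220:300]
cv2.imwrite('pics/m5.png',cv2.resize(b,(480,480),interpolation=cv2.INTER_CUBIC))
for th in (.3,.5,.7): print(th,((proj(s,T([137-86*np.cos(th),53-86*np.sin(th),49],q))[0]-[220,160])*6).round())
E
```

```text
13.65 trk [83.2 50.1 18.7] F trk [0.2  2.37 0.12] w 0.0
0.3 [243. 110.]
0.5 [214. 121.]
0.7 [188. 135.]
```

View pics/m5.png

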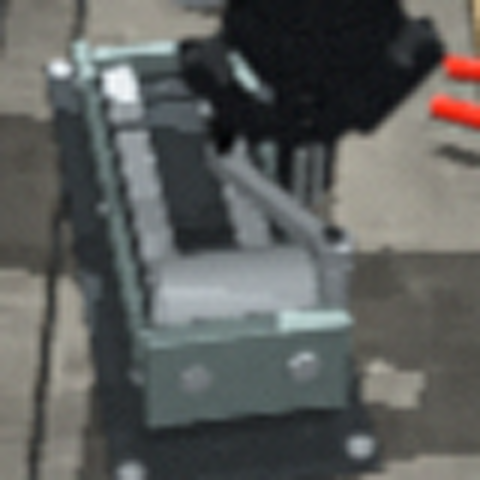

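The keeper is following at about 0.5 rad, with the knob at (218,130) and 2.4 N on the fingers. The sleeve is undisturbed, so I'll continue the arc.

carry_out([
  {"tx": 0, "ty": -5, "tz": 0.5, "spin": 0, "hand": 255},
  {"tx": -1, "ty": -9.5, "tz": 1, "spin": 0, "hand": 255},
  {"tx": -2.5, "ty": -14, "tz": 1, "spin": 0, "hand": 255},
  {"tx": -4.5, "ty": -19, "tz": 1, "spin": 0, "hand": 255},
  {"tx": -7, "ty": -24, "tz": 1, "spin": 0, "hand": 255},
  {"tx": -10, "ty": -28, "tz": 0.5, "spin": 0, "hand": 255},
  {"tx": -13.5, "ty": -32.5, "tz": 0, "spin": 0, "hand": 255},
  {"tx": -17.5, "ty": -36.5, "tz": 0, "spin": 0, "hand": 255},
  {"tx": -22, "ty": -40, "tz": -0.5, "spin": 0, "hand": 255},
  {"tx": -26, "ty": -43, "tz": -1, "spin": 0, "hand": 255},
  {"tx": -29, "ty": -45, "tz": -1.5, "spin": 0, "hand": 255},
  {"tx": -32, "ty": -46, "tz": -2, "spin": 0, "hand": 255},
])

```text
time_s: 14.9
ee_pos: [0.4979, 0.0012, 0.0533]
ee_rot: [[-0.18, 0.984, -0.001], [0.984, 0.18, 0.0], [0.0, -0.001, -1.0]]
contact_force: [-0.1, 1.6, -1.3]
grip_width: -0.0
finger_force: 0.6
```

carry_out([
  {"tx": -1.5, "ty": 0, "tz": 0, "spin": 0, "hand": 255},
  {"tx": -3, "ty": 0, "tz": 0, "spin": 0, "hand": 255},
  {"tx": -4, "ty": 0, "tz": 0, "spin": 0, "hand": 255},
  {"tx": -4, "ty": 0, "tz": 0, "spin": 0, "hand": 255},
])

```text
time_s: 15.3
ee_pos: [0.4982, -0.0012, 0.0532]
ee_rot: [[-0.179, 0.984, -0.002], [0.984, 0.179, 0.002], [0.002, -0.001, -1.0]]
contact_force: [-1.4, 7.4, 2.6]
grip_width: -0.001
finger_force: 3.7
```

```bash
python3 -c "
from kp import *
st()"
```

```text
15.3 trk [117.9   3.7  17. ] F trk [-7.19 -0.04  3.42] w -0.001
```

carry_out([
  {"tx": -1, "ty": 0, "tz": 0, "spin": 0, "hand": 255},
  {"tx": -2, "ty": 0, "tz": 0, "spin": 0, "hand": 255},
  {"tx": -2, "ty": 0, "tz": 0, "spin": 0, "hand": 255},
])

```text
time_s: 15.6
ee_pos: [0.4982, -0.0015, 0.0532]
ee_rot: [[-0.178, 0.984, -0.002], [0.984, 0.178, 0.004], [0.005, -0.001, -1.0]]
contact_force: [-0.9, 15.5, 4.7]
grip_width: -0.001
finger_force: 8.0
```

carry_out([
  {"tx": 3, "ty": 0, "tz": 0, "spin": 0, "hand": 255},
  {"tx": 7, "ty": 0, "tz": 0, "spin": 0, "hand": 255},
  {"tx": 14, "ty": 0, "tz": 0, "spin": 0, "hand": 255},
  {"tx": 24, "ty": 0, "tz": 0, "spin": 0, "hand": 255},
  {"tx": 34, "ty": 0, "tz": 0, "spin": 0, "hand": 255},
  {"tx": 44, "ty": 0, "tz": -20, "spin": 0, "hand": 255},
  {"tx": 54, "ty": 0, "tz": -50, "spin": 0, "hand": 255},
  {"tx": 74, "ty": 0, "tz": -85, "spin": 0, "hand": 255},
  {"tx": 104, "ty": 0, "tz": -115, "spin": 0, "hand": 255},
  {"tx": 144, "ty": 0, "tz": -125, "spin": 0, "hand": 255},
  {"tx": 184, "ty": 0, "tz": -125, "spin": 0, "hand": 255},
  {"tx": 220, "ty": 0, "tz": -125, "spin": 0, "hand": 255},
])

```text
time_s: 16.8
ee_pos: [0.4593, 0.2143, 0.1791]
ee_rot: [[-0.18, 0.984, 0.002], [0.984, 0.18, 0.001], [0.0, 0.002, -1.0]]
contact_force: [0.4, 0.5, 0.1]
grip_width: -0.004
finger_force: 0.0
```

```bash
python3 - <<'E'
from kp import *
st()
s=cam('side');t=cam('top')
b=cv2.cvtColor(s['img'],cv2.COLOR_RGB2BGR)[160:240,220:300]
a=cv2.cvtColor(t['img'],cv2.COLOR_RGB2BGR)[150:230,230:330]
cv2.imwrite('pics/m6.png',np.hstack([cv2.resize(a,(400,320),interpolation=cv2.INTER_CUBIC),cv2.resize(b,(320,320),interpolation=cv2.INTER_CUBIC)]))
for th in (1.45,1.571): P=T([137-86*np.cos(th),53-86*np.sin(th),49],q); print(th,((proj(t,P)[0]-[230,150])*4).round(),((proj(s,P)[0]-[220,160])*4).round()+[400,0])
print('sleeve',((proj(t,T([172,0,25],q))[0]-[230,150])*4).round())
E
```

```text
16.8 trk [-86.7   4.3 165.1] F trk [-0.43  0.51  0.11] w -0.004
1.45 [187. 240.] [495. 140.]
1.571 [203. 238.] [496. 150.]
sleeve [248. 180.]
```

View pics/m6.png

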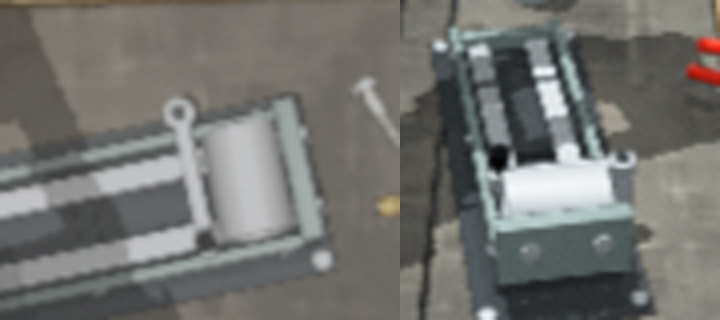

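The top view shows the keeper square across the rails. Its knob is at (205,239), against (203,238) predicted for fully shut. The sleeve is home at (248,180), exactly as predicted, and the arm is clear of everything.

```bash
python3 -c "
from cell import manip; print(manip.close_job())"
```

```text
the job is handed in; nothing more can be done
None
```

The sleeve is seated against the end stop and the keeper bar is fully shut behind it; the job was handed in at about 17 s with the arm clear and nothing else touched.

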